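# Clear the radish trimmings into the lidded scrap pot

## Task

Take the wooden lid off the steel scrap pot by its bar handle and set it down (don't drop it) flat, handle up, inside the round dark tray. Then put all three small radish trimmings from the cutting board into the scrap pot, leaving the two thick, good lengths of radish standing where they are on the board and not shoving or tipping the pot.

Things in the scene. Friction and masses are not known exactly. Their poses are not given: they have to be found in the camera images.
- board: Fixed wooden cutting board, 230 (its x) by 320 (its y) by 30 mm thick; origin at the centre of its underside on the table, so its top is 30 mm above the table. The trimmings and the good lengths stand on it.
- bin: The scrap pot: plain round steel pot, loose, 0.95 kg, 160 mm outside diameter, 130 mm tall, walls 4 mm, floor 5 mm, no handles; origin at the centre of its underside on the table. Stands left or right of the board, covered by the lid at the start.
- tray: Round dark lacquered tray, fixed, empty, on the other side of the board from the pot: 250 mm outside diameter, rim 16 mm high, floor 5 mm thick, floor about 225 mm across inside; origin at the centre of its underside on the table.
- lid: Loose wooden lid, 0.2 kg, on the pot. Origin: centre of its underside, z up. Upwards from there: plug 132 mm across, 8 mm thick (loose inside the pot's mouth); disc 172 mm across, 8 to 20 mm (rests on the rim); bar handle 100 mm long along the lid's x, 18 mm wide along its y, 20 to 50 mm. It starts turned up to 0.8 rad either way. On the tray floor its origin is 5 mm above the table.
- stem_end: Trimming: loose white radish stem end, cut face down on the board, about 45 g: round, 42 mm in diameter for its lower 21 mm, then domed, with a stub 17 mm across on top, 40 mm tall in all; origin at the centre of its cut face.
- root_end: Trimming: loose white radish root end, cut face down on the board, about 45 g: round, 44 mm in diameter at the bottom, tapering to 39 mm at 28 mm height, then a blunt tip, 38 mm tall in all; origin at the centre of its cut face.
- side_cut: Trimming: loose white radish side cut, a block with rounded edges lying on the board, about 30 g: 44 mm along its x, 28 mm along its y, 24 mm tall; origin at the centre of its underside.
- stem_end_mid (a point): Point on the stem end's axis 15 mm above its cut face.
- root_end_mid (a point): Point on the root end's axis 15 mm above its cut face.
- side_cut_mid (a point): Centre of the side cut block.
- length_a: Bystander: a good length of white radish standing loose on the board, plain cylinder 60 mm in diameter and 60 mm tall, 170 g; origin at the centre of its lower face. The trimmings and lengths stand in any order, one near each corner of the board, one in the middle, centres 95 mm or more apart.
- length_b: Bystander: a second good length of radish, same as length_a.
There are look-alikes about, which are no part of the job. Leave any pink or turquoise look-alike of the stem_end alone.

How it is judged:
By the outcome, as a careful person would: the job done as asked, in the order asked, and still so for the second after the job is handed in, with the robot touching nothing.
It also fails if it takes over 72 s, if anything falls off the work surface, if the arm or the gripper's body presses on something with over 40 N, if the wrist force passes 120 N, or if a joint passes its speed limit or range.

## Robot

A 6-joint arm with a two-finger parallel gripper is mounted at the origin on the work surface. World frame = base frame: x ahead of the robot, y to its left, z up, the work surface at z = 0. Lengths are in m, angles in rad, forces in N, time in s.
With the tool pointing down it reaches from about 0.35 to 0.975 m from the base axis. Payload 7.1 kg.
Tool frame: the origin (TCP) lies on the centre line of the jaws, within the pads' length; the fingertips stand nose_length ahead of it and the grasp point (between the pads) lies 11 mm behind it (nose_length is the distance from the TCP to the fingertips, in m); z points along the fingers, y is the direction in which the jaws open and shut (so a half turn about z gives the same grasp; the last joint's range is limited). The gripper opens to 88 mm and grips with 3 to 60 N. Pads are 20 mm wide; open, the fingers measure 115 mm over their backs; the gripper's body (75 mm by 178 mm) begins 61 mm behind the grasp point.
Start: joints at [-1.283, 0.423, 1.63, -0, 1.089, -0.019], TCP at [0.189, -0.596, 0.231] pointing down, gripper open.
Joint ranges: [-3, 3], [-0.9, 2.11], [0.09, 2.58], [-1.31, 4.45], [0.11, 2.69], [-2.54, 2.54]. Speed limits (rad/s): [2.39, 2.39, 3.01, 3.14, 3.14, 3.14].

## Interface

Orientations are given as a rotation vector (axis times angle).
In Python, from workcell import reach, move_linear, move_j, set_gripper, dwell, ik, camera, calibration, MotionError, hand_in, get_time_s, get_joints, get_qvel, get_tau, get_tcp_pos, get_eef_rot, get_force, get_torque, get_width, nose_length gives the robot as it stands. Calls block until the motion is done:
- reach(position, orientation): joint-space move of the TCP to a pose.
- move_linear(position, rot=None, v=0.15, stop_force=None): straight line of the TCP; rot=None keeps the orientation; v is the mean speed in m/s. With stop_force (N) it stops when the force on the tool has changed by that much, and returns True; else False.
- move_j(angles): joint-space move.
- set_gripper(opening, strength=None): opening from 0.0 (shut) to 1.0 (fully open); strength is the grip in N (None keeps the last); returns when the fingers have stopped.
- dwell(seconds).
- ik(position, orientation): joint angles nearest the present ones, or None.
- camera(name): name is "scene" or "top" or "wrist"; returns the picture (384x512x3 uint8, red, green, blue); there is no depth.
- calibration(name): a dict with "fov_y" (degrees; the focal length in pixels is half the picture's height over the tangent of half this angle, whatever the lens; pixels are square), "cx", "cy" (the principal point, pixels), "k1" (the pictures are not rectified: a ray, as slopes to the right and down, at radius r is drawn at 1 + k1 r^2 times it, then the intrinsics apply), "R" (3x3) and "t" (3): a world point X has camera coordinates R X + t. Camera axes: x right, y down, z forward; pixel columns grow to the right and rows downward; lengths in m; the calibration is good to about 2 mm. A picture is of the moment at which its call begins: read the wrist's pose just before it. calibration takes no time and is no camera call; for the wrist camera it gives the pose at the moment of the call.
A pose or a line that the arm cannot do raises MotionError and nothing moves.
- hand_in(): hands the job in, once; it reports no verdict.
Readings, each from a call of its own:
- get_time_s(): time.
- get_joints(): joint angles.
- get_qvel(): joint speeds.
- get_tau(): joint torques, N m.
- get_tcp_pos(): TCP position.
- get_eef_rot(): TCP orientation.
- get_force(): force on the tool from outside, world axes, zero at the start.
- get_torque(): the same for the moment, N m.
- get_width(): opening from 0.0 (shut) to 1.0 (fully open).
Only numpy, scipy, OpenCV 4.12 (cv2) and the standard library are available. Lean on these libraries where they do the work, as an engineer would, in place of code of your own. Each camera call takes 0.05 s, during which the arm holds its last target. There are 200 camera calls.

## Working session

There is one attempt and no reset: what is moved stays moved. The work goes in short steps, each a Python script; the robot and the scene stay as the last script left them, time stands still between calls to the robot, and variables do not carry over. Pictures are saved under pics/ and viewed, about 8 in all and at most 12, crops included, and the job is handed in when it is done.

```bash
mkdir -p pics; ls; cat > h.py <<'E'
import numpy as np, cv2
from workcell import *
def save(n,name): 
    im=camera(n); cv2.imwrite('pics/'+name,im[:,:,::-1]); return im
def pix2world(c,uv,z,shape=(384,512)):
    f=shape[0]/2/np.tan(np.radians(c['fov_y'])/2)
    d=np.array([(uv[0]-c['cx'])/f,(uv[1]-c['cy'])/f]); s=d.copy()
    for _ in range(20): s=d/(1+c['k1']*(s@s))
    R=np.array(c['R']);t=np.array(c['t']); o=-R.T@t; r=R.T@np.array([s[0],s[1],1])
    return o+r*(z-o[2])/r[2]
def down(yaw):  # jaw (tool y) axis rotation: tool z down
    from scipy.spatial.transform import Rotation as Ro
    # tool x at angle yaw in world, z down -> y = z x x
    x=np.array([np.cos(yaw),np.sin(yaw),0]);z=np.array([0,0,-1.]);y=np.cross(z,x)
    return Ro.from_matrix(np.array([x,y,z]).T).as_rotvec()
E
python3 - <<'E'
from h import *
for n in ['scene','top']:
    save(n,n+'0.png'); c=calibration(n); print(n,c['fov_y'],c['cx'],c['cy'],c['k1'],-np.array(c['R']).T@np.array(c['t']),np.array(c['R'])[2])
print(nose_length,get_time_s(),get_eef_rot(),get_width())
a=cv2.imread('pics/top0.png');cv2.imwrite('pics/top0b.png',cv2.resize(a,(800,600)))
E
```

```text
pics
scene 43.157181037885046 253.70638069209346 191.0142464247463 -0.18696216016828854 [0.89444802 0.4987177  0.98969833] [-0.35547636 -0.4620088  -0.81251734]
top 54.431926683950216 260.64840516592216 195.18649980044432 -0.07027443937746163 [ 0.33231572 -0.00907458  1.02566069] [ 0.17281152  0.02804996 -0.98455542]
0.008 0.1 [-3.10337586e+00 -4.79857641e-01  2.71571673e-04] 1.0000036277652875
```

View pics/top0b.png

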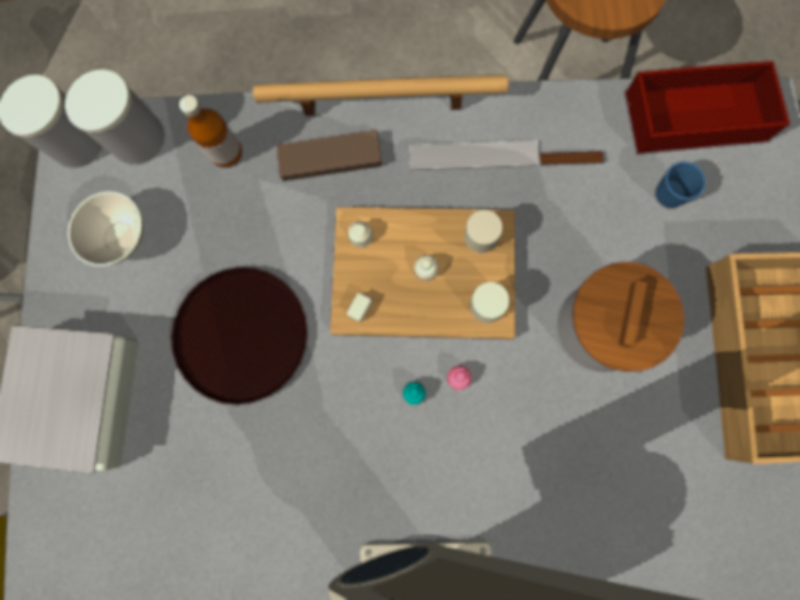

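View pics/scene0.png

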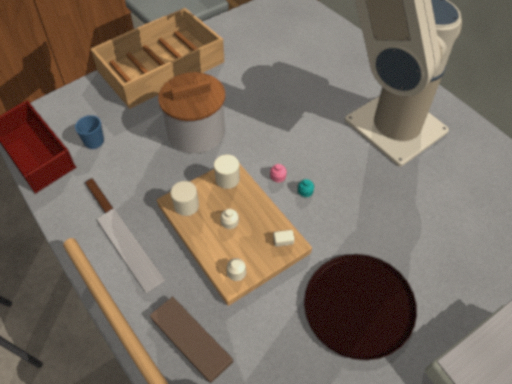

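The top view (800 px scale) shows the covered pot on the right at (628,316), with the handle running roughly (645,280)→(630,345). The tray is on the left at (240,335). On the board, the trimmings are at (359,233), (426,267) and (358,307), and the good lengths at (484,230) and (490,301). The pink and turquoise look-alikes are in front of the board. The scene view agrees.

```bash
cat > est.py <<'E'
from h import *
im=cv2.imread('pics/top0.png');hsv=cv2.cvtColor(im,cv2.COLOR_BGR2HSV);c=calibration('top');k=1.5625
def comps(m,mn,roi):
    x0,x1,y0,y1=[int(v/k) for v in roi]; q=np.zeros_like(m);q[y0:y1,x0:x1]=m[y0:y1,x0:x1]
    cs,_=cv2.findContours(q,cv2.RETR_EXTERNAL,cv2.CHAIN_APPROX_NONE)
    return [a for a in cs if cv2.contourArea(a)>mn]
H,S,V=cv2.split(hsv)
w=((S<75)&(V>120)).astype(np.uint8)*255
for a in comps(w,20,(337,513,211,333)):
    (u,v),sz,an=cv2.minAreaRect(a); M=cv2.moments(a);u,v=M['m10']/M['m00'],M['m01']/M['m00']
    print('white',np.array([u,v])*k,sz,an,[pix2world(c,(u,v),z)[:2].round(4) for z in (.042,.05,.06)])
t=((V<70)).astype(np.uint8)*255
for a in comps(t,2000,(160,318,255,415)):
    e=cv2.fitEllipse(a);print('tray',np.array(e[0])*k,e[1],pix2world(c,e[0],.012).round(4))
l=((S>110)&(H<20)).astype(np.uint8)*255
for a in comps(l,1000,(560,700,255,380)):
    e=cv2.fitEllipse(cv2.convexHull(a));print('lid',np.array(e[0])*k,e[1],pix2world(c,e[0],.130+.006).round(4))
p=[pix2world(c,np.array(q)/k,.172) for q in ((646,280),(629,345))];print('handle',p)
E
python3 est.py
```

```text
white [358.62379808 306.30008013] (10.733125686645508, 16.54690170288086) 26.56505012512207 [array([0.5051, 0.1026]), array([0.5037, 0.1017]), array([0.5019, 0.1005])]
white [489.16277044 301.18319124] (24.0, 24.0) 90.0 [array([ 0.5075, -0.1212]), array([ 0.506 , -0.1203]), array([ 0.5043, -0.1191])]
white [425.33143939 266.9834117 ] (14.0, 14.0) 90.0 [array([ 0.5708, -0.0139]), array([ 0.5689, -0.0139]), array([ 0.5664, -0.0138])]
white [359.1063423  233.41574367] (14.849241256713867, 13.435027122497559) 45.0 [array([0.6351, 0.1006]), array([0.6327, 0.0997]), array([0.6296, 0.0986])]
white [482.42005814 229.38226744] (25.0, 22.0) 90.0 [array([ 0.6353, -0.1157]), array([ 0.6328, -0.1148]), array([ 0.6298, -0.1137])]
tray [239.09471035 334.91821289] (84.3064956665039, 88.55130004882812) [0.465  0.3199 0.012 ]
lid [627.67319679 316.15433693] (68.58721160888672, 71.759033203125) [ 0.4611 -0.3229  0.136 ]
handle [array([ 0.50962561, -0.34272702,  0.172     ]), array([ 0.41310287, -0.30846885,  0.172     ])]
```

```bash
python3 - <<'E'
from h import *
yaw=-.34
for y in (yaw,yaw+np.pi):
    print(y,ik([.461,-.325,.32],down(y)),ik([.465,.32,.1],down(y)), ik([.465,.32,.1],down(y+.5)))
from scipy.spatial.transform import Rotation as Ro
print(Ro.from_rotvec(get_eef_rot()).as_matrix().round(2))
q=[ik([.461,-.325,.32],down(y)) for y in (yaw,yaw+np.pi)]
q=[a for a in q if a is not None]; q=min(q,key=lambda a:abs(a[5]))
move_j(q); c=calibration('wrist'); im=save('wrist','w1.png')
print(c['fov_y'],c['k1'],c['cx'],c['cy'],get_time_s(),get_tcp_pos())
print(-np.array(c['R']).T@np.array(c['t']),np.array(c['R']))
E
```

```text
-0.34 [-6.35165746e-01  2.40624949e-01  1.67681758e+00 -8.88178420e-16
  1.22415012e+00  1.27563058e+00] [ 5.81660220e-01  5.18754299e-01  1.84475405e+00 -8.88178420e-16
  7.78084309e-01  2.49245655e+00] [ 5.81660220e-01  5.18754299e-01  1.84475405e+00 -8.88178420e-16
  7.78084309e-01  1.99245655e+00]
2.8015926535897933 [-0.63516575  0.24062495  1.67681758  0.          1.22415012 -1.86596207] [ 5.81660220e-01  5.18754299e-01  1.84475405e+00 -8.88178420e-16
  7.78084309e-01 -6.49136107e-01] [ 0.58166022  0.5187543   1.84475405  0.          0.77808431 -1.14913611]
[[ 0.95  0.3  -0.  ]
 [ 0.3  -0.95  0.  ]
 [ 0.   -0.   -1.  ]]
69.24509740760334 0.01561644055217667 261.23500020254363 196.2642772564505 1.6167 [ 0.46052902 -0.32561553  0.31969195]
[ 0.52127782 -0.34695539  0.47333681] [[-3.33649823e-01 -9.42696880e-01  6.23093999e-04]
 [-9.14796646e-01  3.23934535e-01  2.41274769e-01]
 [-2.27650814e-01  7.99312797e-02 -9.70456644e-01]]
```

View pics/w1.png

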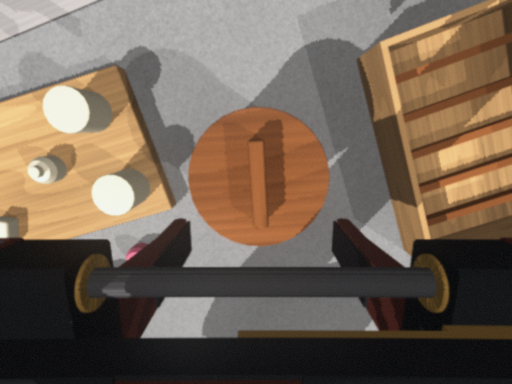

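The wrist view shows the lid disc centred near (259,176). The handle's top runs from about (256,140) to (261,227), slightly turned from the jaw plane.

```bash
python3 - <<'E'
from h import *
c=calibration('wrist'); im=cv2.imread('pics/w1.png');hsv=cv2.cvtColor(im,cv2.COLOR_BGR2HSV);H,S,V=cv2.split(hsv)
m=((S>130)&(H<14)).astype(np.uint8)*255; m[:100]=0;m[250:]=0;m[:,:182]=0;m[:,335:]=0
cs,_=cv2.findContours(m,cv2.RETR_EXTERNAL,cv2.CHAIN_APPROX_NONE);a=cv2.convexHull(max(cs,key=cv2.contourArea))
P=np.array([pix2world(c,p,.142)[:2] for p in a[:,0].astype(float)],np.float32)
print('lid',cv2.minEnclosingCircle(P))
p,q=[pix2world(c,x,.172) for x in ((256,140),(261,227))]
print(p,q,(p+q)/2,np.arctan2(*(p-q)[[1,0]]),np.linalg.norm(p-q))
x=cv2.resize(im[90:260,175:345],(680,680)[:2],interpolation=cv2.INTER_CUBIC)[:600];cv2.imwrite('pics/w1c.png',x)
E
```

```text
lid ((0.4633159637451172, -0.322931706905365), 0.08473744988441467)
[ 0.5103878  -0.33763253  0.172     ] [ 0.4163123  -0.30989499  0.172     ] [ 0.46335005 -0.32376376  0.172     ] -0.28671929258565165 0.09807941833745923
```

View pics/w1c.png

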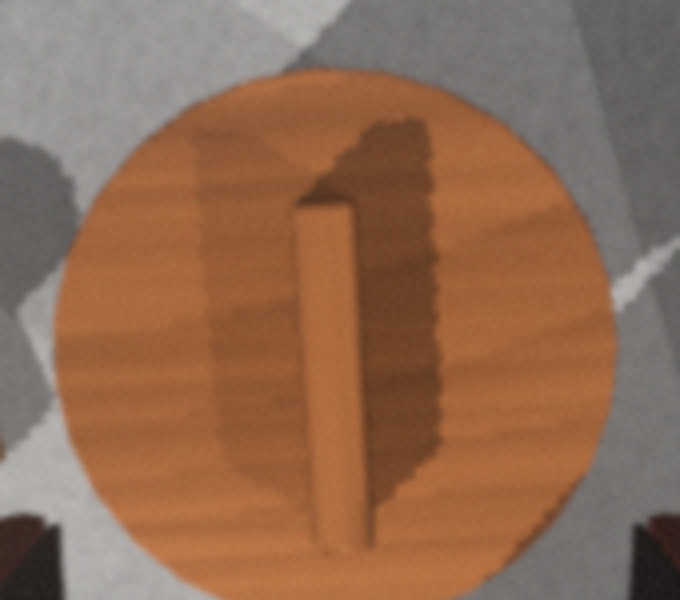

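```bash
python3 - <<'E'
from h import *
yaw=-.287; L=[.4633,-.3235]
move_linear([*L,.20],down(yaw),v=.25)
print(move_linear([*L,.153],v=.08,stop_force=8),get_tcp_pos())
set_gripper(0,40); print('w',get_width()*88,get_force(),get_time_s())
move_linear([*L,.26],v=.15); print('w',get_width()*88,get_force())
q=get_joints(); 
from scipy.spatial.transform import Rotation as Ro
T=[.465,.32]; dy=np.arctan2(T[1],T[0])-np.arctan2(L[1],L[0])
reach([*T,.20],down(yaw+dy)); c=calibration('wrist');im=save('wrist','w2.png'); save('scene','s2.png'); print(get_time_s(),get_width()*88,get_tcp_pos(),get_force())
E
python3 -c "
import cv2,numpy as np
a=cv2.imread('pics/w2.png');b=cv2.imread('pics/s2.png')
cv2.imwrite('pics/c2.png',cv2.resize(np.hstack([a,b]),(800,300)))"
```

```text
False [ 0.46350016 -0.32359969  0.15309069]
w 17.76665215256407 [ 0.15532476 -0.45540575  0.12050397] 4.0583
w 17.53381365356852 [-0.72875964 -0.10299269 -1.12601151]
7.3333 17.909580573347505 [0.46551935 0.31934659 0.20010782] [-0.45347415 -0.31222337 -2.67823979]
```

View pics/c2.png

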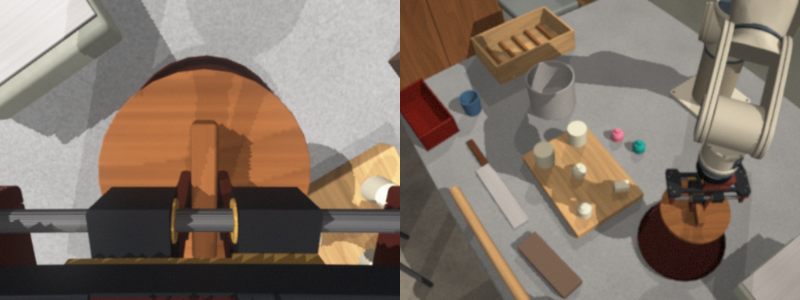

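The lid is held level over the tray, and the pot is open and still standing. Next I set the lid down.

```bash
python3 - <<'E'
from h import *
T=[.465,.32]
move_linear([*T,.06],v=.15)
print(move_linear([*T,.034],v=.03,stop_force=4),get_tcp_pos(),get_force())
set_gripper(.45); print(get_tcp_pos(),get_force())
move_linear([*T,.16],v=.2)
# next view over board
reach([.57,.04,.30],down(np.arctan2(.04,.57)))
c=calibration('wrist'); print(get_time_s()); np.save('c3.npy',c,allow_pickle=True); save('wrist','w3.png'); save('top','t3.png')
E
python3 -c "
import cv2,numpy as np
a=cv2.imread('pics/w3.png');b=cv2.imread('pics/t3.png')
cv2.imwrite('pics/c3.png',np.vstack([cv2.resize(a,(400,300)),cv2.resize(b,(400,300))]))"
```

```text
True [0.46472472 0.31981033 0.03592806] [-1.35759681  0.97887108  5.08894912]
[0.46406376 0.31934443 0.03536956] [ 0.1715566  -0.92767094 -0.3303896 ]
11.7417
```

View pics/c3.png

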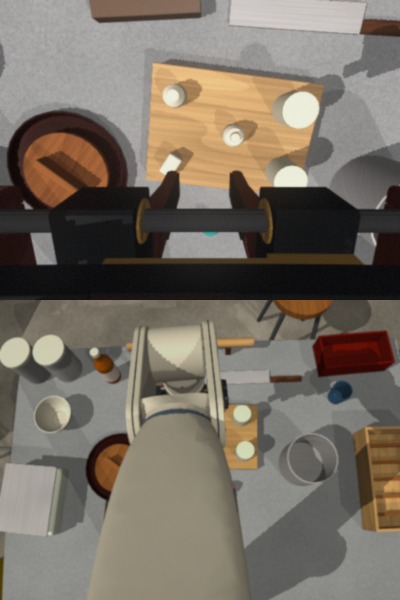

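```bash
cat > seg.py <<'E'
from h import *
def seg(im,c,seed,r=24,z=.045):
    hsv=cv2.cvtColor(im,cv2.COLOR_BGR2HSV);H,S,V=cv2.split(hsv)
    m=((S<85)&(V>100)).astype(np.uint8)*255; q=np.zeros_like(m);cv2.circle(q,seed,r,255,-1);m&=q
    cs,_=cv2.findContours(m,cv2.RETR_EXTERNAL,cv2.CHAIN_APPROX_NONE);a=max(cs,key=cv2.contourArea)
    P=np.array([pix2world(c,p,z)[:2] for p in a[:,0].astype(float)],np.float32)
    M=cv2.moments(P.reshape(-1,1,2)) 
    return a,cv2.minEnclosingCircle(P),cv2.minAreaRect(P),(M['m10']/M['m00'],M['m01']/M['m00'])
E
python3 - <<'E'
from seg import *
im=cv2.imread('pics/w3.png');c=np.load('c3.npy',allow_pickle=True).item()
print(-np.array(c['R']).T@np.array(c['t']))
v=im.copy()
for s,z in (((224,122),.045),((299,171),.045),((218,207),.050)):
    a,ci,re,ce=seg(im,c,s,z=z);cv2.drawContours(v,[a],-1,(0,0,255),1)
    print(s,'circ',np.round(ci[0],4),round(ci[1],4),'rect',np.round(re[0],4),np.round(re[1],4),re[2],'cen',np.round(ce,4))
cv2.imwrite('pics/w3c.png',cv2.resize(v[80:250,160:420],(780,510),interpolation=cv2.INTER_CUBIC))
t=cv2.imread('pics/t3.png');ct=calibration('top')
print([pix2world(ct,(311*1.28,y*1.28),.13) for y in (159,)])
E
```

```text
[0.63386162 0.04564262 0.45247619]
(224, 122) circ [0.6356 0.1001] 0.022 rect [0.6353 0.1001] [0.0396 0.0428] 4.142429828643799 cen [0.6358 0.1001]
(299, 171) circ [ 0.5711 -0.0137] 0.0222 rect [ 0.5711 -0.0133] [0.0428 0.0414] 50.19854736328125 cen [ 0.571  -0.0137]
(218, 207) circ [0.5073 0.1023] 0.026 rect [0.5066 0.1016] [0.0284 0.0487] 59.6788444519043 cen [0.5089 0.1016]
[array([ 0.45931664, -0.31588667,  0.13      ])]
```

View pics/w3c.png

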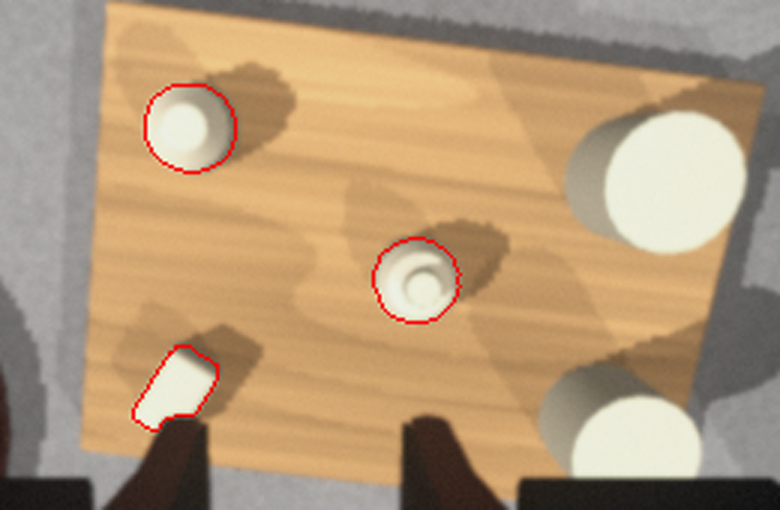

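The wrist contours are clean: root end at (224,122), stem end at (299,171) with its stub visible, and side cut at (218,207), partly hidden by a finger. They agree with the top view to about 2 mm. I'll pick the two round ends first.

```bash
cat >> h.py <<'E'
POT=np.array([.4625,-.3215])
def pick(xy,yaw,z=.0395,opening=.7,force=20):
    xy=list(xy); reach([*xy,.12],down(yaw)); 
    s=move_linear([*xy,z],v=.12,stop_force=6); set_gripper(0,force); w=get_width()*88
    move_linear([*xy,.20],v=.25); print('pick',s,'w',round(w,1),round(get_width()*88,1),'t',get_time_s()); return w
def drop(off=0):
    yaw=np.arctan2(POT[1],POT[0]); d=np.array([np.cos(yaw),np.sin(yaw)])*off; p=[*(POT+d)]
    reach([*p,.22],down(yaw)); print('over pot w',round(get_width()*88,1))
    s=move_linear([*p,.08],v=.2,stop_force=6); set_gripper(.7); move_linear([*p,.22],v=.3); print('drop',s,get_time_s())
E
python3 - <<'E'
from h import *
set_gripper(.7)
p=(.571,-.0138); pick(p,np.arctan2(p[1],p[0])); drop(20)
c=calibration('wrist');save('wrist','w4.png')
E
```

```text
pick True w 41.5 41.3 t 15.1333Traceback (most recent call last):
  File "<stdin>", line 3, in <module>
  File "h.py", line 23, in drop
    reach([*p,.22],down(yaw)); print('over pot w',round(get_width()*88,1))
    ~~~~~^^^^^^^^^^^^^^^^^^^^
workcell.MotionError: the arm cannot take that pose within its joint ranges
```

```bash
python3 - <<'E'
from h import *
print(get_joints().round(3) if hasattr(get_joints(),'round') else get_joints(),get_tcp_pos(),get_width()*88,get_force())
for z in (.2,.22,.25,.3):
  for y in (-.61,-.5,-.34,-.61+np.pi):
    for x in ([.479,-.333],[.4625,-.3215]):
      q=ik([*x,z],down(y)); print(z,y,x,None if q is None else np.round(q,2))
E
```

```text
[-0.045  0.385  1.774  0.     0.988  1.55 ] [ 0.57014265 -0.01371063  0.19905454] 41.261654983065014 [-0.22997497  0.45998105 -0.11484455]
0.2 -0.61 [0.479, -0.333] [-0.63  0.4   1.75  0.    0.99  1.55]
0.2 -0.61 [0.4625, -0.3215] [-0.63  0.37  1.79  0.    0.98  1.55]
0.2 -0.5 [0.479, -0.333] [-0.63  0.4   1.75 -0.    0.99  1.44]
0.2 -0.5 [0.4625, -0.3215] [-0.63  0.37  1.79 -0.    0.98  1.44]
0.2 -0.34 [0.479, -0.333] [-0.63  0.4   1.75 -0.    0.99  1.28]
0.2 -0.34 [0.4625, -0.3215] [-0.63  0.37  1.79 -0.    0.98  1.28]
0.2 2.5315926535897932 [0.479, -0.333] [-0.63  0.4   1.75 -0.    0.99 -1.59]
0.2 2.5315926535897932 [0.4625, -0.3215] [-0.63  0.37  1.79 -0.    0.98 -1.59]
0.22 -0.61 [0.479, -0.333] [-0.63  0.38  1.73  0.    1.03  1.55]
0.22 -0.61 [0.4625, -0.3215] [-0.63  0.35  1.78  0.    1.02  1.55]
0.22 -0.5 [0.479, -0.333] [-0.63  0.38  1.73 -0.    1.03  1.44]
0.22 -0.5 [0.4625, -0.3215] [-0.63  0.35  1.78 -0.    1.02  1.44]
0.22 -0.34 [0.479, -0.333] [-0.63  0.38  1.73 -0.    1.03  1.28]
0.22 -0.34 [0.4625, -0.3215] [-0.63  0.35  1.78 -0.    1.02  1.28]
0.22 2.5315926535897932
[... 530 characters left out ...]
.25 2.5315926535897932 [0.479, -0.333] [-0.63  0.34  1.71 -0.    1.09 -1.59]
0.25 2.5315926535897932 [0.4625, -0.3215] [-0.63  0.31  1.75 -0.    1.08 -1.59]
0.3 -0.61 [0.479, -0.333] [-0.63  0.29  1.66  0.    1.19  1.55]
0.3 -0.61 [0.4625, -0.3215] [-0.63  0.26  1.7   0.    1.18  1.55]
0.3 -0.5 [0.479, -0.333] [-0.63  0.29  1.66 -0.    1.19  1.44]
0.3 -0.5 [0.4625, -0.3215] [-0.63  0.26  1.7  -0.    1.18  1.44]
0.3 -0.34 [0.479, -0.333] [-0.63  0.29  1.66 -0.    1.19  1.28]
0.3 -0.34 [0.4625, -0.3215] [-0.63  0.26  1.7  -0.    1.18  1.28]
0.3 2.5315926535897932 [0.479, -0.333] [-0.63  0.29  1.66 -0.    1.19 -1.59]
0.3 2.5315926535897932 [0.4625, -0.3215] [-0.63  0.26  1.7  -0.    1.18 -1.59]
```

The failed pose was my unit slip: I passed 20 m instead of 0.020. Nothing moved, so I'll continue.

```bash
sed -i "s/set_gripper(0,force); w=/print('z',get_tcp_pos()[2],get_force()); set_gripper(0,force); w=/; s/print('z',get_tcp_pos()\[2\],get_force());/print('z',get_tcp_pos(),get_force());/" h.py
python3 - <<'E'
from h import *
drop(.02)
c=calibration('wrist');np.save('c4.npy',c,allow_pickle=True);save('wrist','w4.png')
p=(.6356,.1001); pick(p,np.arctan2(p[1],p[0]),z=.0405); drop(-.02)
save('wrist','w5.png')
# near view of side cut
reach([.455,.09,.22],down(np.arctan2(.09,.455)));c=calibration('wrist');np.save('c6.npy',c,allow_pickle=True);save('wrist','w6.png');print(get_time_s())
r=lambda n:cv2.resize(cv2.imread(f'pics/{n}.png'),(400,300))
cv2.imwrite('pics/c6.png',np.vstack([np.hstack([r('w4'),r('w5')]),np.hstack([r('w6'),r('w6')])]))
E
```

```text
over pot w 41.4
drop False 18.3917
z [0.63400489 0.09942592 0.03841866] [-0.89397336 -0.09916996  5.50782281]
pick True w 42.4 42.4 t 22.0917
over pot w 42.5
drop False 25.7333
27.3167
```

View pics/c6.png

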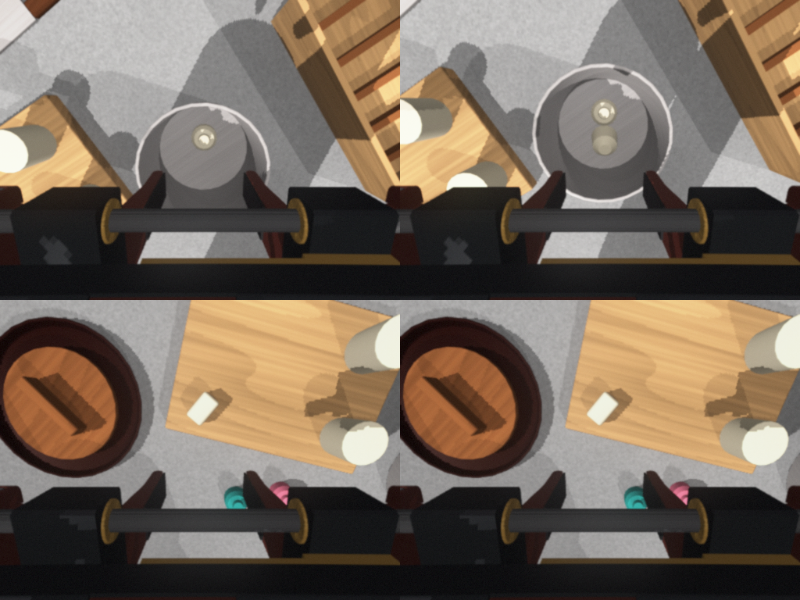

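Both round ends are in the pot, at (204,137) in the first crop and at (604,112) and (604,142) in the second. The lid is flat in the tray with its handle up. The side cut is clear of the fingers at w6 (260,138).

```bash
python3 - <<'E'
from seg import *
im=cv2.imread('pics/w6.png');c=np.load('c6.npy',allow_pickle=True).item()
for z in (.042,.048,.054):
    a,ci,re,ce=seg(im,c,(260,138),r=34,z=z); print(z,np.round(re[0],4),np.round(re[1],4),re[2],np.round(ce,4))
w,h=re[1]; ang=np.radians(re[2]+(0 if w>h else 90)); ang=(ang+np.pi/2)%np.pi-np.pi/2
# mean: visible hull spans z .03-.054
a,ci,re,ce=seg(im,c,(260,138),r=34,z=.050); p=np.array(re[0]); print('grasp',p,ang)
assert abs(p[0]-.505)<.008 and abs(p[1]-.102)<.006 and -.8<ang<-.35
pick(p,ang,z=.0405); drop(.0); save('wrist','w7.png'); save('top','t7.png')
r=lambda n:cv2.resize(cv2.imread(f'pics/{n}.png'),(400,300))
cv2.imwrite('pics/c7.png',np.hstack([r('w7'),r('t7')]))
E
```

```text
0.042 [0.5047 0.1024] [0.0291 0.0455] 60.43032455444336 [0.5047 0.1024]
0.048 [0.5049 0.1024] [0.0286 0.0447] 60.43031692504883 [0.5049 0.1024]
0.054 [0.5052 0.1024] [0.028  0.0439] 60.4303092956543 [0.5052 0.1024]
grasp [0.50501794 0.10238455] -0.5160884615871932
z [0.50550908 0.1024558  0.04113859] [-0.09667464  0.462344    1.19986258]
pick False w 28.2 27.5 t 30.2583
over pot w 28.2
drop False 34.0
```

View pics/c7.png

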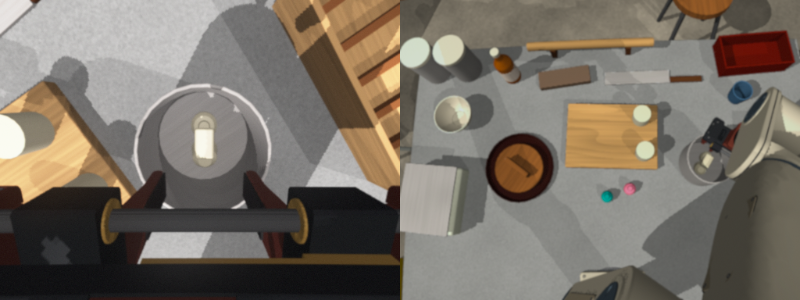

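The wrist view shows the side cut at (204,140) resting on the two ends, deep inside the upright pot. In the top view, the lid is centred in the tray and both lengths and the look-alikes are where they were.

```bash
python3 - <<'E'
from h import *
dwell(.5); print(get_qvel(),get_time_s()); hand_in()
E
```

```text
[-0.00087523 -0.00488384 -0.00285691  0.00088628  0.00049859 -0.00034575] 34.6
the job is handed in; nothing more can be done
```

The job is done and handed in at 34.6 s. The lid came off the pot by its handle and was lowered onto the tray floor until light contact, at the expected height. All three trimmings then went into the pot.

**Last checks:** The wrist and top pictures show the lid flat with its handle up inside the tray. All three trimmings are in the upright pot, with the side cut resting on the two ends. Both good lengths and the pink and turquoise look-alikes appear unmoved.

**What went wrong along the way:**
- **Board contact:** On the root end pick, the fingertips touched the board lightly (about 5.5 N). The stem end pick also stopped on the force limit, set at 6 N, and I took that as the same thing.
- **Rejected move:** One move was refused because of a unit slip of mine. Nothing moved, and I corrected it.
- **Not measured:** I only judged by eye from the pictures that the pot had not shifted.

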